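# Present the offset lever to the boring jig

### The arm

A 6-joint arm with a two-finger parallel gripper is mounted at the origin on the work surface. World frame = base frame: x ahead of the robot, y to its left, z up, the work surface at z = 0. Lengths are in m, angles in rad, forces in N, time in s.
With the tool pointing down it reaches from about 0.3 to 0.875 m from the base axis. Payload 6.4 kg.
Tool frame: the origin (TCP) lies between the finger pads, 19 mm behind the fingertips; this is the grasp point; z points along the fingers, y is the line along which they close (so a half turn about z gives the same grasp; the last joint's range is limited). The gripper opens to 85 mm and grips with 20 to 120 N. Pads are 22 mm wide; open, the fingers measure 114 mm over their backs; the gripper's body (76 mm by 85 mm) begins 54 mm behind the grasp point. The pads swing forward as they close: fully open they stand 13 mm farther back than shut.
Start: joints at [1.016, 0.181, 1.607, -0, 1.354, -0.206], TCP at [0.197, 0.54, 0.25] pointing down, gripper open.
Joint ranges: [-2.99, 2.99], [-0.89, 2.07], [0.3, 2.58], [-1.14, 4.28], [0, 2.63], [-3.12, 3.12]. Speed limits (rad/s): [2.57, 2.57, 3.01, 3.14, 3.14, 3.14].

### API

Orientations are given as [roll, pitch, yaw] about the fixed x, y, z axes, in that order (R = Rz(yaw) Ry(pitch) Rx(roll)).
In Python, from bench import env, fingers, telemetry, snapshot, camera_params, ticket gives the robot as it stands. Calls block until the motion is done:
- env.goto(position, orientation): joint-space move of the TCP to a pose.
- env.move_l(position, max_speed=0.15, orientation=None): straight line of the TCP; orientation=None keeps the orientation; max_speed is the mean speed in m/s.
- env.set_joints(angles): joint-space move.
- fingers.release() and fingers.close(): open the fingers fully, or close them until they stop; the grip force is fixed at half the most.
- env.pause(seconds).
- env.inverse_kinematics(position, orientation): joint angles nearest the present ones, or None.
- telemetry.state(): the state.
- snapshot(name): name is "scene" or "top" or "wrist"; returns (picture, depth): 480x640x3 uint8, red, green, blue; 480x640 float32, m along the optical axis (not along the pixel's ray), 0 where there is no reading.
- camera_params(name): a dict with "fx", "fy", "cx", "cy" (pixels), "position" and "orientation" of the camera in the world. Camera axes: x right, y up, looking along -z (the intrinsics and any distortion apply to the point x, -y, -z); pixel columns grow to the right and rows downward; lengths in m; the calibration is good to about 2 mm. A picture is of the moment at which its call begins: read the wrist's pose just before it. camera_params takes no time and is no camera call; for the wrist camera it gives the pose at the moment of the call.
A pose or a line that the arm cannot do raises env.PlanningError and nothing moves.
- ticket.hand_in(): hands the job in; it is judged then, once.
The state is a dict: "clock": time; "qpos": joint angles; "joint_velocities": joint speeds; "tau": joint torques, N m; "eef_pos": TCP position; "orientation": TCP orientation; "wrist_force": force on the tool from outside, world axes, zero at the start; "torque": the same for the moment, N m; "width": opening from 0.0 (shut) to 1.0 (fully open); "grasp_force": force on a finger pad.
Only numpy, scipy, OpenCV 4.12 (cv2) and the standard library are available. Lean on these libraries where they do the work, as an engineer would, in place of code of your own. Each camera call takes 0.05 s, during which the arm holds its last target. There are 200 camera calls.

### The job

First push the boring jig's carriage along its slide, by its upright tab, until the spring detent snaps in and it sits fully home. Then pick up the cast offset lever at its balance point and hold it level about 30 mm above the carriage's two seats, heavy boss over the larger seat and small end over the smaller one, not touching the jig. Finish while still holding it there, do not set it down or let go; leave the carriage home and the other things on the bench where they are.

Things in the scene. Friction and masses are not known exactly. Their poses are not given: they have to be found in the camera images.
- lever: Bare cast-aluminium offset lever, 0.3 to 0.5 kg, lying flat: thick round boss (44 mm diameter, 40 high) at one end, straight bar 18 mm wide, 24 high, small round end (30 mm diameter, 24 high) 170 mm from the boss centre; flat underside. Origin: boss centre on the underside; x along the bar to the small end, z up.
- lever_balance (a point): The lever's balance point: on the bar, 59 mm from the boss centre towards the small end, half way up the bar (12 mm above the underside). Grip across the bar's 18 mm here.
- lever_eye (a point): Centre of the lever's small end, on the underside, 170 mm from the boss centre.
- jig: Steel boring jig fixed to the bench, to the robot's right: base x -120 to 155, y -130 to 130, z 0 to 12 mm, two rails along y; at the +x edge a 48 mm high block with a sprung ball. Axes within 0.3 rad of the robot's. Origin: under the base. On it slides (to -y) the carriage: aluminium plate 220 (x) by 80 (y) mm, top 39 mm above the bench, with push tab, two seats, four pins.
- carriage (a joint): Travel of the carriage along the jig's -y axis, m: 0 is the open end, 0.080 the end stop, where it is fully home. About 15 mm before the stop a sprung ball resists (6 to 12 N to pass); about 6 mm before the stop it snaps over and then keeps the carriage against the stop. Elsewhere sliding takes about 1.5 N and the carriage stays where it is left.
- push_tab (a point): Face of the carriage's upright push tab that looks to the jig's +y: push here towards the jig's -y. The tab is an aluminium plate 50 mm wide, 8 mm thick, its top 86 mm above the bench and its foot on the carriage plate; this point is in the middle of the face, 72 mm above the bench. Axes as the jig's.
- boss_seat (a point): Centre of the top of the larger round seat (36 mm diameter, top 75 mm above the bench) at the carriage's -x end. Two 8 mm locating pins beside it rise 10 mm above the seat. Axes as the jig's; moves with the carriage.
- eye_seat (a point): Centre of the top of the smaller round seat (26 mm diameter, top 75 mm above the bench), 170 mm from the larger one along the jig's +x, with a pin on each side that rises 10 mm above the seat. The seats' line lies 40 mm on the -y side of the push tab's face.
- strap: Flat steel strap with two equal round ends, 142 x 32 x 8 mm; not needed. Origin under its centre.
- offcut: Pale wood offcut 60 x 110 x 18 mm; not needed. Origin under its centre.
- glue: White glue bottle, 56 mm diameter, 140 mm high; not needed. Origin under its centre.
- jar: Glass jar with steel lid, 60 mm diameter, 70 mm high; not needed. Origin under its centre.
- screwdriver: Screwdriver, 160 mm long, lying; not needed. Origin under its middle.
- block: Wooden block 36 x 36 x 30 mm; not needed. Origin under its centre.

How it is judged:
By the outcome, as a careful person would: the job done as asked, in the order asked, and still so for the second after the job is handed in, while the arm keeps its last pose, push and grip.
It also fails if it takes over 64 s, if anything falls off the work surface, if the arm or the gripper's body presses on something with over 40 N, if the wrist force passes 120 N, or if a joint passes its speed limit or range.

## Working session

There is one attempt and no reset: what is moved stays moved. The work goes in short steps, each a Python script; the robot and the scene stay as the last script left them, time stands still between calls to the robot, and variables do not carry over. Pictures are saved under pics/ and viewed, at most 10 in all, crops included, and the job is handed in when it is done.

```bash
ls; mkdir -p pics
cat > h.py <<'E'
import numpy as np, cv2
from scipy.spatial.transform import Rotation as R
from bench import env, fingers, telemetry, snapshot, camera_params, ticket
def save(n,im): cv2.imwrite(f'pics/{n}.png',cv2.cvtColor(im,cv2.COLOR_RGB2BGR))
def Rm(o):
    o=np.array(o); 
    return o if o.shape==(3,3) else (R.from_euler('xyz',o).as_matrix() if o.size==3 else R.from_quat(o).as_matrix())
def ray(p,u,v):
    d=np.stack([(np.asarray(u)-p['cx'])/p['fx'],-(np.asarray(v)-p['cy'])/p['fy'],-np.ones(np.shape(u))],-1)
    return np.array(p['position']),d@Rm(p['orientation']).T
def plane(p,u,v,z):
    o,d=ray(p,u,v); return o+d*((z-o[2])/d[...,2])[...,None]
def pts(p,D):
    v,u=np.mgrid[:480,:640]; o,d=ray(p,u,v); return o+d*D[...,None]
def proj(p,X):
    c=(np.asarray(X)-p['position'])@Rm(p['orientation']); return np.stack([p['cx']-p['fx']*c[...,0]/c[...,2],p['cy']+p['fy']*c[...,1]/c[...,2]],-1)
E
python3 - <<'E'
from h import *
for n in ['scene','top']:
    p=camera_params(n); im,D=snapshot(n); save(n,im); np.savez(n,im=im,D=D); print(n,p)
print(telemetry.state())
E
```

```text
pics
scene {'fx': 448.30597324334326, 'fy': 448.30597324334326, 'cx': 315.71636583894787, 'cy': 250.70295239678208, 'position': array([ 1.08452959, -0.23651144,  0.80094854]), 'orientation': array([0.74179515, 0.00462075, 1.03199781])}
top {'fx': 462.5268219759009, 'fy': 462.5268219759009, 'cx': 321.5056613940519, 'cy': 241.10579156957996, 'position': array([0.39429211, 0.08241356, 1.08642389]), 'orientation': array([ 0.09671232,  0.00524197, -1.55608512])}
{'clock': 0.1, 'qpos': array([ 1.01568665e+00,  1.81483738e-01,  1.60793450e+00,  2.39146654e-05,
        1.35382284e+00, -2.06297611e-01]), 'joint_velocities': array([ 9.44749524e-04, -2.16574602e-03, -1.40429836e-03, -6.44060517e-05,
       -1.76748137e-03, -5.93744632e-04]), 'tau': array([ 3.94544450e-04, -4.45874190e+01, -3.52240705e+01, -2.91993283e-04,
        4.22577490e-03,  2.82896927e-06]), 'eef_pos': array([0.19623803, 0.53995966, 0.24915188]), 'orientation': array([-3.13998397e+00, -3.60508262e-04,  2.79277513e+00]), 'wrist_force': array([-0.43093054,  0.38380623, -0.38836882]), 'torque': array([0.03391727, 0.01882727, 0.00114258]), 'grasp_force': 0.0, 'width': 0.9999607806073101}
```

View pics/scene.png

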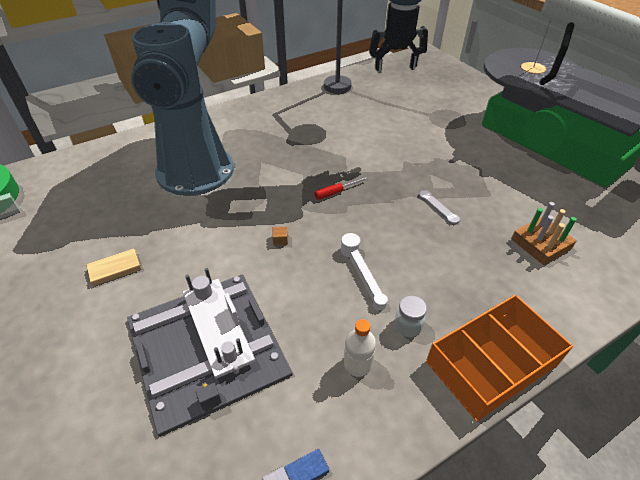

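View pics/top.png

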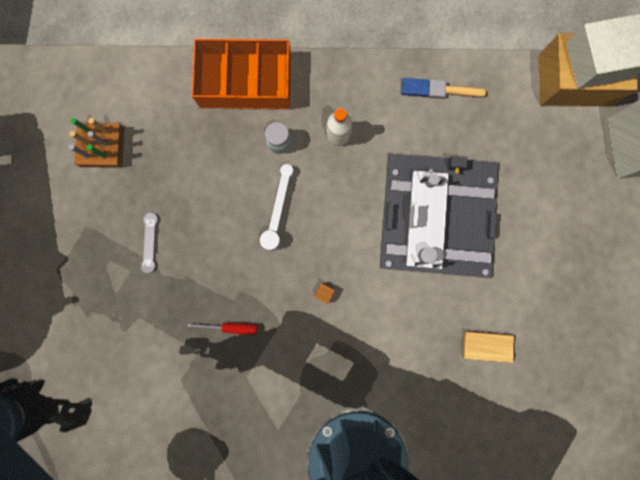

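The top view shows the lever (boss at 270,240, eye at 287,171) and the jig centred near (440,215), with its tab near (420,216). The scene view agrees (boss 350,241; eye 380,299; carriage around 215,325). Next I'll take rough metric estimates from both depth views.

```bash
cat > m.py <<'E'
from h import *
def circ(P,z,dz,c,r):
    m=(abs(P[...,2]-z)<dz)&(np.hypot(P[...,0]-c[0],P[...,1]-c[1])<r); return P[m]
def rect(Q):
    r=cv2.minAreaRect((Q[:,:2]*1000).astype(np.float32)); return np.round(r[0],1),np.round(r[1],1),round(r[2],1)
if __name__=='__main__':
  for n in ['top','scene']:
    p=camera_params(n); d=np.load(n+'.npz'); P=pts(p,d['D']); hsv=cv2.cvtColor(d['im'],cv2.COLOR_RGB2HSV)
    t=camera_params('top'); b=plane(t,270.,240.,.04); e=plane(t,287.,171.,.024); j=plane(t,440.,215.,.012)
    print(n,'rough',b,e,j)
    print(' bench z',np.median(P[...,2][(np.hypot(*(P[...,:2]-[.45,0]).transpose(2,0,1))<.05)&(d['D']>0)]))
    for nm,z,dz,c,r in [('boss',.04,.006,b,.035),('eye',.024,.006,e,.03),('bar',.024,.006,(b+e)/2,.05),('plate',.039,.006,j,.2),('seats+',.075,.005,j,.2),('tab',.086,.004,j,.2),('base',.012,.004,j,.2)]:
        Q=circ(P,z,dz,c,r)
        if len(Q)<5: print(nm,len(Q)); continue
        print(nm,len(Q),'med',np.median(Q,0).round(4),rect(Q))
    Q=circ(P,.0775,.012,j,.2)
    lab=cv2.kmeans(Q[:,:2].astype(np.float32),3,None,(3,50,1e-5),5,2)[1].ravel()
    for i in range(3): q=Q[lab==i]; print('  cl',len(q),q.mean(0).round(4),np.ptp(q,0).round(4))
E
python3 m.py
```

```text
top rough [0.49658364 0.2065901  0.04      ] [0.66114789 0.17277271 0.024     ] [ 0.56383948 -0.18719085  0.012     ]
 bench z -0.0009389751929453904
boss 285 med [0.4965 0.2087 0.0395] (array([496.7, 209.1]), array([41.6, 41.4]), 2.2)
eye 181 med [0.6573 0.1766 0.023 ] (array([654. , 175.1]), array([44.2, 28.2]), 0.8)
bar 333 med [0.5787 0.1919 0.0232] (array([579.1, 192.1]), array([18.7, 98.9]), 78.9)
plate 2880 med [ 0.5526 -0.153   0.0381] (array([ 562.8, -175.1]), array([224.6, 237. ]), 28.6)
seats+ 347 med [ 0.4741 -0.1493  0.0741] (array([ 544.7, -140.7]), array([ 61.2, 206.3]), 84.3)
tab 117 med [ 0.5516 -0.117   0.0846] (array([ 540.4, -142.6]), array([ 63.9, 195.8]), 86.0)
base 6953 med [ 0.5663 -0.2165  0.0112] (array([ 565.1, -186.2]), array([260.8, 275.2]), 85.8)
  cl 244 [ 0.4623 -0.1442  0.0744] [0.042  0.0479 0.0206]
  cl 149 [ 0.6339 -0.1572  0.0752] [0.0243 0.0482 0.023 ]
  cl 117 [ 0.5521 -0.1149  0.0818] [0.0483 0.0113 0.0219]
scene rough [0.49658364 0.2065901  0.04      ] [0.66114789 0.17277271 0.024     ] [ 0.56383948 -0.18719085  0.012     ]
 bench z 0.0001479931283270286
boss 218 med [0.4964 0.2051 0.0402] (array([495.7, 205.5]), array([42.9, 42.8]), 51.2)
eye 197 med [0.6583 0.1725 0.0243] (array([654.7, 174.2]), array([28. , 45.5]), 72.6)
bar 308 med [0.5813 0.1882 0.024 ] (array([579.4, 189.5]), array([20.1, 98.4]), 77.9)
plate 3349 med [ 0.5593 -0.1598  0.0388] (array([ 561.5, -178.3]), array([225.4, 237. ]), 27.7)
seats+ 427 med [ 0.4787 -0.1535  0.0747] (array([ 544.2, -145.9]), array([ 64. , 204.7]), 86.0)
tab 142 med [ 0.5531 -0.1207  0.0852] (array([ 537.9, -145.1]), array([ 63.8, 198.1]), 85.7)
base 9109 med [ 0.5937 -0.2257  0.0118] (array([ 563.1, -188.2]), array([260.3, 277.3]), 85.9)
  cl 296 [ 0.4614 -0.148   0.0746] [0.0445 0.049  0.0224]
  cl 235 [ 0.6346 -0.1603  0.0751] [0.0272 0.049  0.0209]
  cl 127 [ 0.5553 -0.1191  0.0823] [0.051  0.0109 0.0225]
```

Run:
```python
from h import *
env.goto([0.545,-0.05,0.30],[np.pi,0,np.pi/2-.073])
s=telemetry.state(); p=camera_params('wrist'); im,D=snapshot('wrist'); save('w1',im); np.savez('w1',im=im,D=D,**{k:p[k] for k in p})
print(s['eef_pos'],s['orientation'],s['clock'],p)
```

```text
[ 0.54502393 -0.04912164  0.29995331] [-3.14152213e+00 -2.70889384e-04  1.49923492e+00] 2.5417 {'fx': 368.17474633676886, 'fy': 368.17474633676886, 'cx': 322.4952509655886, 'cy': 236.51252352493893, 'position': array([0.55028596, 0.01803844, 0.42331869]), 'orientation': array([-0.26943503,  0.00088604, -0.07077586])}
```

View pics/w1.png

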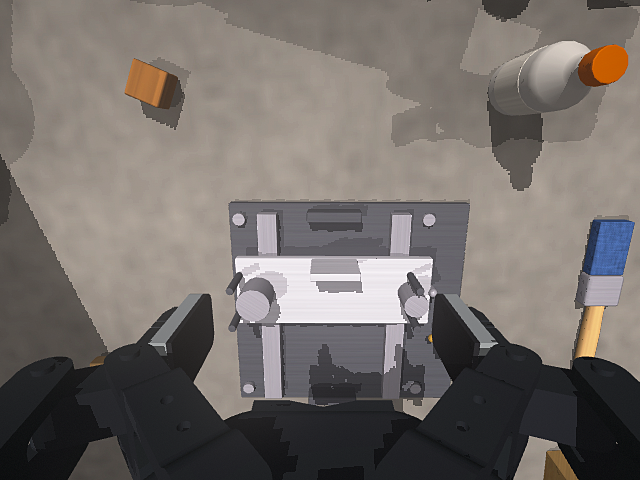

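The wrist view shows the carriage, with the tab at about (335,272), the large seat at (257,303), the small seat at (415,298), and a low handle on the +y edge at (335,218). Next I'll measure these.

Run:
```python
from m import *
p=dict(np.load('w1.npz')); P=pts(p,p['D']); j=np.array([.563,-.187,0])
P=P[(p['D']>0)&(P[...,2]<.1)]
for nm,z,dz,c,r in [('bossseat',.075,.004,[.462,-.146],.022),('eyeseat',.075,.004,[.633,-.158],.016),('tabtop',.086,.004,[.553,-.118],.035),('tabface',.066,.015,[.553,-.115],.035),('plate',.039,.004,[.555,-.155],.13),('base',.012,.004,j,.2),('handle',.03,.015,[.573,-.07],.04)]:
    Q=circ(P,z,dz,c,r)
    print(nm,len(Q),np.median(Q,0).round(4) if len(Q) else '',rect(Q) if len(Q)>4 else '',Q.max(0).round(4) if len(Q) else '')
```

```text
bossseat 871 [ 0.4657 -0.1462  0.0745] (array([ 465.4, -146.8]), array([35.1, 35.4]), 7.0) [ 0.4832 -0.1292  0.0767]
eyeseat 457 [ 0.6344 -0.1588  0.0743] (array([ 634.6, -159.3]), array([24.8, 25.6]), 57.9) [ 0.6473 -0.1465  0.0773]
tabtop 424 [ 0.5537 -0.1166  0.0854] (array([ 552.8, -117.5]), array([ 8.9, 49.4]), 85.8) [ 0.5776 -0.1119  0.0873]
tabface 485 [ 0.5529 -0.1136  0.0671] (array([ 552.8, -113.6]), array([ 2. , 49.6]), 86.1) [ 0.5775 -0.1113  0.081 ]
plate 9465 [ 0.5541 -0.1513  0.0384] (array([ 559. , -135.9]), array([139.5, 237.1]), 79.2) [ 0.6662 -0.0642  0.043 ]
base 22642 [ 0.5689 -0.206   0.0115] (array([ 564.6, -187.8]), array([260.7, 274.8]), 85.7) [ 0.7109 -0.0483  0.016 ]
handle 674 [ 0.5595 -0.067   0.033 ] (array([559.6, -68.8]), array([12.1, 52.3]), 85.9) [ 0.5856 -0.0611  0.0356]
```

Run:
```python
from h import *
fingers.close()
u=np.array([.0735,.9973,0]); f=np.array([.5528,-.1136,.075])
o=[np.pi,0,np.pi/2-.0735]
env.goto(f+u*.035+[0,0,.06],o); env.move_l(f+u*.035,.15)
f0=telemetry.state()['wrist_force']
def at(s,v=.06):
    env.move_l(f+u*(.011-s),v); t=telemetry.state(); F=t['wrist_force']-f0
    print(round(s*1000),np.round(F,1),'trav',round(float((f+u*.011-t['eef_pos'])@u)*1000,1)); return F@u
for s in [-.005,.005,.03,.058]: at(s)
for s in np.arange(.062,.0841,.002):
    if at(s,.03)>30: break
print(telemetry.state()['clock'])
p=camera_params('wrist'); im,D=snapshot('wrist'); save('w2',im); np.savez('w2',im=im,D=D,**p)
```

```text
-5 [-0.7  0.  -2. ] trav -4.4
5 [-0.6 -0.2 -1.4] trav 5.4
30 [-0.4  0.7 -1.2] trav 30.6
58 [-1.   0.2 -1.5] trav 58.7
62 [-1.2 -0.5 -1.5] trav 62.2
64 [ 0.1  0.2 -1. ] trav 64.1
66 [-0.8 -0.2 -0.8] trav 66.2
68 [-0.8 -0.9 -0.1] trav 68.1
70 [0.8 7.7 1.1] trav 68.2
72 [ 1.7 15.2  3.8] trav 68.3
74 [ 2.3 22.4  6.5] trav 68.4
76 [ 3.5 29.9 10. ] trav 68.4
8.6167
```

View pics/w2.png

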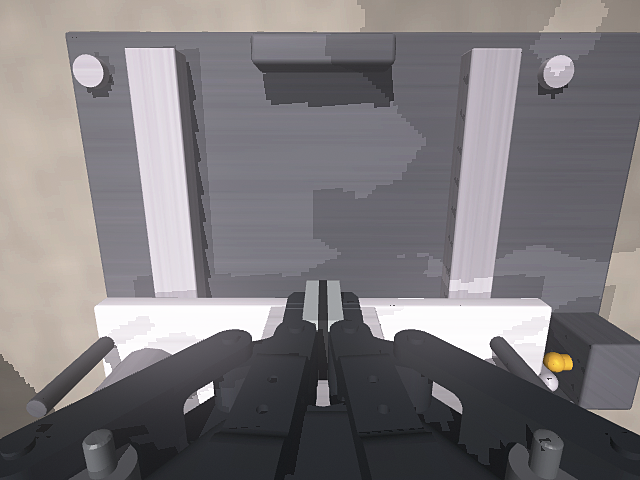

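Run:
```python
from m import *
c0=np.array([.5528,-.1136]);R2=np.array([[.9973,-.0735],[.0735,.9973]]) # cols: jig x,y
for n in ['w1','w2']:
    p=dict(np.load(n+'.npz')); P=pts(p,p['D']); ok=p['D']>0
    q=np.dstack([(P[...,:2]-c0)@np.array([[.9973,.0735],[-.0735,.9973]]),P[...,2]])[ok]  # jig coords rel to initial tab face
    print(n)
    for nm,lo,hi in [('plate L',-.08,-.06),('plate R',.07,.09),('tab',-.024,.024)]:
        z0,z1=(.034,.043) if 'plate' in nm else (.05,.088)
        m=(q[:,0]>lo)&(q[:,0]<hi)&(q[:,2]>z0)&(q[:,2]<z1)&(q[:,1]<.03)
        y=q[m,1]*1000; print(nm,m.sum(),np.percentile(y,[2,50,98]).round(1) if m.any() else '')
    m=(abs(q[:,2]-.012)<.004)&(abs(q[:,0])<.13); print('base',np.percentile(q[m,1]*1000,[.5,99.5]).round(1))
    m=(abs(q[:,2]-.033)<.004)&(abs(q[:,0]-.0)<.04)&(q[:,1]>.03); print('handle',np.percentile(q[m,1]*1000,[.5,50,99.5]).round(1))
    if n=='w2':
        m=(abs(q[:,0])<.03)&(q[:,2]>.042)&(q[:,2]<.1)&(q[:,1]>-.12)
        for a in np.arange(-.03,.03,.006):
            k=m&(q[:,0]>=a)&(q[:,0]<a+.006)
            if k.any(): i=np.argmax(q[k,1]); print(a.round(3),k.sum(),'y',np.percentile(q[k,1]*1000,[5,50,95]).round(1),'z',np.percentile(q[k,2]*1000,[5,95]).round(0))
```

```text
w1
plate L 886 [-77.4 -27.9  -0.2]
plate R 746 [-78.6 -26.   -0.3]
tab 909 [-7.3 -0.2  0.5]
base [-200.3   56.6]
handle [39.5 45.4 51.1]
w2
plate L 2312 [-124.4  -80.7  -68. ]
plate R 2142 [-96.3 -79.6 -68. ]
tab 2647 [-68.8 -50.1 -46. ]
base [-75.2  56.2]
handle [38.7 44.4 50.8]
-0.03 31 y [-69.  -68.4 -67.9] z [44. 67.]
-0.024 367 y [-68.7 -68.1 -51.1] z [44. 99.]
-0.018 178 y [-68.1 -50.6 -45.9] z [ 48. 100.]
-0.012 515 y [-50.9 -50.3 -44.6] z [64. 99.]
-0.006 1064 y [-65.1 -46.6 -45.8] z [64. 97.]
-0.0 1203 y [-66.1 -46.7 -45.9] z [64. 97.]
0.006 530 y [-50.8 -50.2 -44.5] z [64. 99.]
0.012 206 y [-51.1 -50.5 -45.6] z [67. 99.]
0.018 357 y [-68.6 -68.1 -50.8] z [43. 99.]
0.024 64 y [-68.9 -68.4 -67.6] z [44. 67.]
```

The carriage moved 68 mm, then hit a rigid stop at 30 N. That is well above the detent force, so it probably didn't start at 0. The detent nub at (550,380) is already past the ball at (555,362). I'll back off and check both.

Run:
```python
from m import *
u=np.array([.0735,.9973,0]); f=np.array([.5528,-.1136,.075]); o=[np.pi,0,np.pi/2-.0735]
env.move_l(f+u*(.011-.04),.1); env.move_l(f+u*(.011-.0)+[0,0,.16],.2)
p=camera_params('wrist'); im,D=snapshot('wrist'); np.savez('w3',im=im,D=D,**p)
save('w3',im); 
P=pts(p,D); q=np.dstack([(P[...,:2]-f[:2])@np.array([[.9973,.0735],[-.0735,.9973]]),P[...,2]])
for nm,c,z,lo,hi in [('tab face',q,(.055,.082),-.022,.022),('plateR',q,(.034,.043),.07,.09)]:
    m=(q[...,0]>lo)&(q[...,0]<hi)&(q[...,2]>z[0])&(q[...,2]<z[1])&(q[...,1]>-.16)&(q[...,1]<.02); print(nm,np.percentile(q[m][:,1]*1000,[2,50,98]).round(1))
hsv=cv2.cvtColor(im,cv2.COLOR_RGB2HSV); b=(hsv[...,0]>10)&(hsv[...,0]<30)&(hsv[...,1]>150)&(abs(q[...,0]-.09)<.05)&(q[...,1]<0)&(q[...,1]>-.18)
print('ball',b.sum(),np.median(q[b],0).round(4) if b.any() else '')
for nm,c,r in [('bossseat',[.460,-.214],.022),('eyeseat',[.629,-.227],.016)]:
    Q=circ(P[D>0],.075,.004,c,r); print(nm,len(Q),np.median(Q,0).round(4),rect(Q))
c=proj(p,plane(p,0.,0.,.05)); e=proj(p,np.array([f[0]+.095,f[1]-.11,.045])).round().astype(int); print(e)
x,y=np.clip(e-60,0,[520,360]); save('w3c',cv2.resize(im[y:y+120,x:x+120],(600,600),interpolation=0)); print(x,y,telemetry.state()['clock'])
```

```text
Traceback (most recent call last):
IndexError: index -1 is out of bounds for axis 0 with size 0
```

```bash
cat > c.py <<'E'
from m import *
import sys
n=sys.argv[1]
f=np.array([.5528,-.1136,.075])
p=camera_params('wrist'); im,D=snapshot('wrist'); np.savez(n,im=im,D=D,**p); save(n,im)
P=pts(p,D); q=np.dstack([(P[...,:2]-f[:2])@np.array([[.9973,.0735],[-.0735,.9973]]),P[...,2]])
for nm,z,lo,hi in [('tab face',(.055,.082),-.022,.022),('plateR',(.034,.043),.065,.085),('plateL',(.034,.043),-.08,-.05)]:
    m=(q[...,0]>lo)&(q[...,0]<hi)&(q[...,2]>z[0])&(q[...,2]<z[1])&(q[...,1]>-.16)&(q[...,1]<.02); print(nm,m.sum(),np.percentile(q[m][:,1]*1000,[2,50,98]).round(1) if m.any() else '')
hsv=cv2.cvtColor(im,cv2.COLOR_RGB2HSV); b=(hsv[...,0]>10)&(hsv[...,0]<30)&(hsv[...,1]>150)&(abs(q[...,0]-.09)<.05)&(q[...,1]<0)&(q[...,1]>-.18)
print('ball',b.sum(),np.median(q[b],0).round(4) if b.any() else '')
for nm,c,r in [('bossseat',[.460,-.214],.022),('eyeseat',[.629,-.227],.016)]:
    Q=circ(P[D>0],.075,.004,c,r); print(nm,len(Q),np.median(Q,0).round(4) if len(Q) else '',rect(Q) if len(Q)>4 else '')
e=proj(p,np.array([f[0]+.1,f[1]-.11,.045])).round().astype(int)
x,y=np.clip(e-60,0,[520,360]); save(n+'c',cv2.resize(im[y:y+120,x:x+120],(600,600),interpolation=0)); print(x,y,telemetry.state()['clock'])
E
python3 - <<'E'
from h import *
fingers.release()
env.move_l([.552,-.115,.3],.2)
E
python3 c.py w4
```

```text
tab face 396 [-68.7 -68.2 -67.6]
plateR 920 [-145.5  -98.   -68.3]
plateL 1470 [-145.4 -100.4  -68.4]
ball 70 [ 0.1184 -0.0996  0.0369]
bossseat 872 [ 0.4608 -0.214   0.0745] (array([ 460.3, -214.6]), array([35.4, 35.6]), 7.7)
eyeseat 451 [ 0.6295 -0.2267  0.0743] (array([ 629.8, -227.4]), array([24.9, 25.6]), 34.6)
359 231 11.5167
```

View pics/w4c.png

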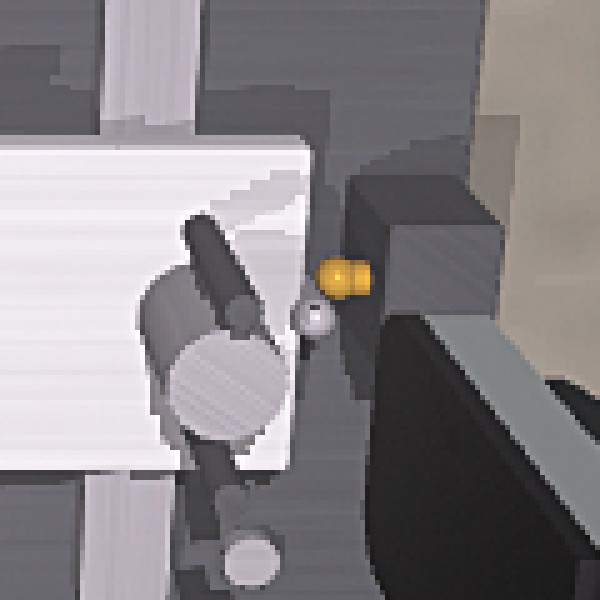

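The nub sits 8.8 mm past the ball, and the carriage stayed at the stop after I backed off, so it is home. On to measuring the lever.

Run:
```python
from m import *
env.goto([.46,.20,.30],[np.pi,0,np.pi-.2])
p=camera_params('wrist'); im,D=snapshot('wrist'); np.savez('w5',im=im,D=D,**p); save('w5',im)
P=pts(p,D)[D>0]
B=circ(P,.04,.004,[.4965,.207],.035); E=circ(P,.024,.004,[.662,.173],.0165); M=circ(P,.024,.004,[.575,.191],.05)
for n,Q in [('boss',B),('eye',E),('bar',M)]: print(n,len(Q),np.median(Q,0).round(4),rect(Q))
print('bench',np.median(circ(P,0,.01,[.55,.13],.04),0))
print(telemetry.state()['clock'],telemetry.state()['qpos'].round(2))
```

```text
boss 1236 [0.4962 0.2075 0.0394] (array([496.6, 207.3]), array([42.3, 42.6]), 79.8)
eye 421 [0.662  0.1736 0.0231] (array([662.4, 174. ]), array([28.6, 30.8]), 44.9)
bar 1212 [0.5725 0.1916 0.0233] (array([575. , 191.6]), array([17.8, 99.5]), 78.7)
bench [ 0.54901007  0.130257   -0.00065646]
12.8083 [ 0.17 -0.03  1.73 -0.    1.44 -1.2 ]
```

View pics/w5.png

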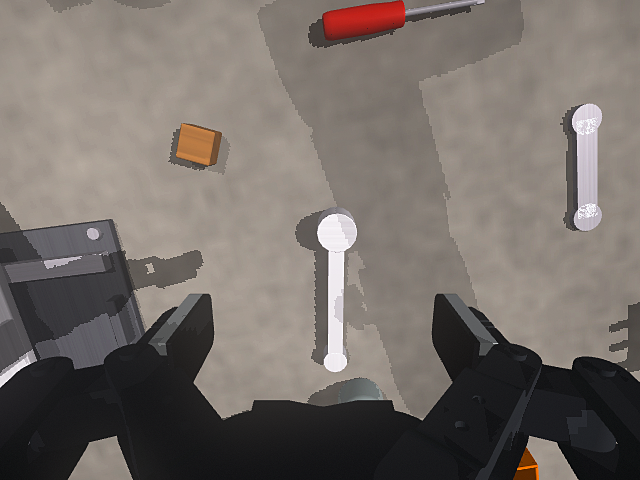

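Run:
```python
from m import *
o=[np.pi,0,np.pi-.198]; g=np.array([.5544,.1957,.0235])
env.goto(g+[0,0,.1],o); env.move_l(g,.1); fingers.close()
s=telemetry.state(); print(s['eef_pos'],s['width'],s['grasp_force'],s['wrist_force'])
env.move_l(g+[0,0,.04],.06); env.pause(.3); s=telemetry.state(); print(s['wrist_force'],s['torque'],s['width'],s['grasp_force'])
env.move_l(g+[0,0,.17],.2)
o2=[np.pi,0,np.pi-.0745]; t=np.array([.5192,-.2188,.1285])
env.goto(t+[0,0,.08],o2); env.pause(.3)
s=telemetry.state(); print(s['eef_pos'],s['orientation'],s['torque'],s['clock'])
p=camera_params('wrist'); im,D=snapshot('wrist'); np.savez('w6',im=im,D=D,**p); save('w6',im)
im2,D2=snapshot('scene'); np.savez('s2',im=im2,D=D2); save('s2',im2)
```

```text
[0.55466412 0.19563912 0.02383874] 0.19451971642393637 60.48782229423523 [-1.20629093 -1.71632444  2.87701403]
[ 0.10252587 -0.02842995 -3.48907079] [0.00671247 0.0249141  0.05847107] 0.1963291860534477 59.46499228477478
[ 0.51946208 -0.2181359   0.20850252] [3.14157566e+00 1.08405723e-05 3.06822198e+00] [0.00450709 0.03220888 0.00170468] 19.1667
```

View pics/w6.png

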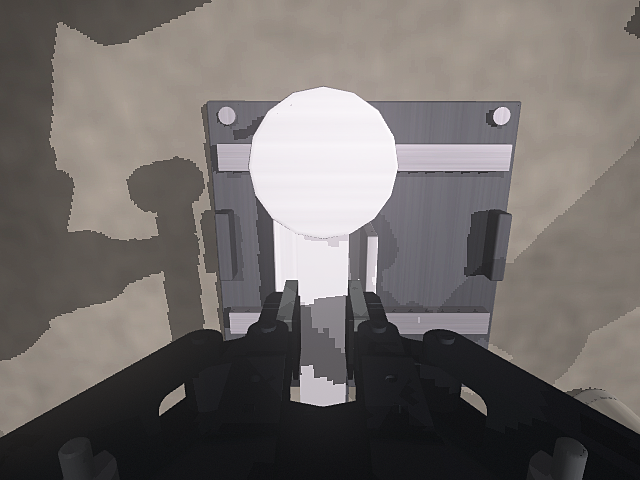

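View pics/s2.png

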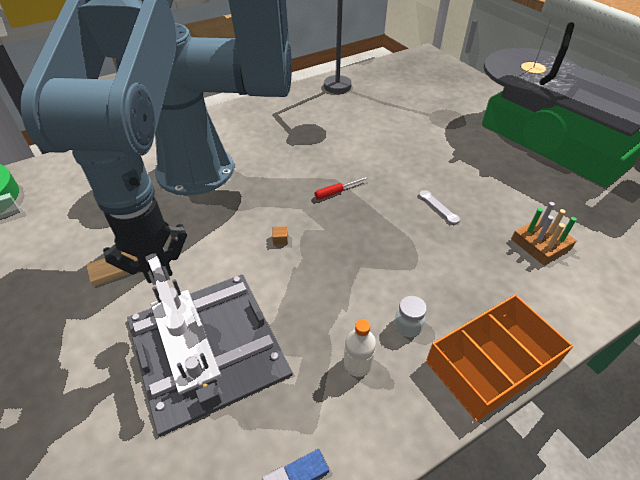

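The lever is held level in both views, above the home carriage. I'll lower it and measure the lever and seats together.

```bash
cat > d.py <<'E'
from m import *
import sys
def look(dz,bc,ec):
    for n in ['wrist','scene','top']:
        p=camera_params(n); im,D=snapshot(n); P=pts(p,D)[D>0]
        B=circ(P,dz+.04,.004,bc,.035); E=circ(P,dz+.024,.005,ec,.018); M=circ(P,dz+.024,.005,(np.array(bc)+ec)/2,.055)
        print(n,'boss',len(B),np.median(B,0).round(4) if len(B) else '',rect(B) if len(B)>9 else '','\n eye',len(E),np.median(E,0).round(4) if len(E) else '',rect(E) if len(E)>9 else '','\n bar',len(M),rect(M) if len(M)>9 else '')
        if len(B)>50 and n=='wrist':
            A=np.c_[B[:,:2]-B[:,:2].mean(0),np.ones(len(B))]; print(' tilt deg',np.degrees(np.linalg.lstsq(A,B[:,2],rcond=None)[0][:2]).round(2))
        for nm,c,r in [('bossseat',[.460,-.2145],.022),('eyeseat',[.6297,-.227],.016)]:
            Q=circ(P,.075,.004,c,r); print(' ',nm,len(Q),rect(Q) if len(Q)>9 else '')
        t=circ(P,.086,.003,[.548,-.185],.035); print('  tab',len(t),rect(t) if len(t)>9 else '')
E
python3 - <<'E'
from d import *
t=np.array([.5190,-.2192,.1285])
look(.185,[.4605,-.2138],[.63,-.2265])
env.move_l(t,.08); env.pause(.4)
s=telemetry.state(); print(s['eef_pos'],s['orientation'],s['wrist_force'],s['clock'])
look(.105,[.4603,-.2145],[.6297,-.2271])
E
```

```text
wrist boss 17567 [ 0.4601 -0.2139  0.2241] (array([ 461.3, -214. ]), array([43.3, 43.1]), 7.0) 
 eye 0   
 bar 8204 (array([ 522.7, -215.6]), array([66.2, 42. ]), 13.0)
 tilt deg [-0.    0.01]
  bossseat 0 
  eyeseat 0 
  tab 644 (array([ 543.8, -185.2]), array([ 8.2, 43.1]), 85.9)
scene boss 0   
 eye 269 [ 0.6298 -0.2272  0.2081] (array([ 628.4, -228.2]), array([31.2, 29.1]), 20.0) 
 bar 594 (array([ 544.3, -224.9]), array([ 43.1, 108.1]), 75.5)
  bossseat 61 (array([ 461.6, -214.5]), array([30.7, 34.9]), 21.2)
  eyeseat 153 (array([ 628.2, -228. ]), array([24.7, 24.2]), 4.8)
  tab 93 (array([ 546.9, -186.1]), array([ 7.9, 50.6]), 85.9)
top boss 0   
 eye 202 [ 0.629  -0.2253  0.2075] (array([ 628.8, -224.3]), array([28.7, 31.5]), 59.5) 
 bar 234 (array([ 554.4, -216.7]), array([20.5, 92.3]), 79.6)
  bossseat 83 (array([ 464.7, -203.8]), array([14.3, 34.2]), 60.3)
  eyeseat 103 (array([ 629.6, -224.8]), array([24.1, 23.8]), 80.4)
  tab 78 (array([ 548. , -183.6]), array([ 8.2, 49.2]), 85.3)
[ 0.51906671 -0.21927322  0.12869668] [-3.14141228e+00  2.82269270e-04  3.06704141e+00] [ 9.
[... 253 characters left out ...]
seat 0 
  eyeseat 0 
  tab 765 (array([ 537.4, -184.7]), array([ 8.3, 31.1]), 86.7)
scene boss 0   
 eye 239 [ 0.6288 -0.2281  0.1282] (array([ 628. , -228.3]), array([30.6, 28.7]), 19.4) 
 bar 536 (array([ 544.8, -217.8]), array([108.1,  42.7]), 6.1)
  bossseat 0 
  eyeseat 128 (array([ 630.9, -228. ]), array([21.2, 24.2]), 1.8)
  tab 91 (array([ 546.7, -186.1]), array([ 7.9, 52. ]), 85.9)
top boss 0   
 eye 166 [ 0.6292 -0.2248  0.1278] (array([ 628.4, -224.8]), array([27.6, 30.9]), 63.1) 
 bar 190 (array([ 554.5, -216.3]), array([20.9, 91.4]), 79.1)
  bossseat 0 
  eyeseat 37 (array([ 627.6, -218.7]), array([21.8, 11.8]), 27.2)
  tab 64 (array([ 547.9, -183.5]), array([ 8.6, 49. ]), 85.7)
```

```bash
python3 -c "
from h import *
env.pause(.3); s=telemetry.state(); print(s['joint_velocities'].round(4),s['grasp_force']); print(ticket.hand_in())"
```

```text
[ 0.0003  0.0015  0.0008 -0.0012 -0.0016 -0.0004] 59.47511851787567
the job is handed in; nothing more can be done
None
```

I've handed the job in: the carriage is home with its detent snapped in, and the arm is holding the lever level about 30 mm above the seats, boss over the larger one. The cameras put both ends within about 1 mm of the seat centres, it's not touching the jig, and the other things on the bench weren't touched (about 21 s of the 64 s used).

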